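# Clip the sign-in notebook onto its board

## Robot

A 6-joint arm with a two-finger parallel gripper is mounted at the origin on the work surface; the furniture and walls round the work are solid. World frame = base frame: x ahead of the robot, y to its left, z up, the work surface at z = 0. Lengths are in m, angles in rad, forces in N, time in s.
With the tool pointing down it reaches from about 0.35 to 0.725 m from the base axis. Payload 6 kg.
Tool frame: the origin (TCP) lies at the very end of the fingers, on their centre line; the grasp point (between the pads) lies 19 mm behind it (r.grip_depth is the distance from the TCP to the grasp point, in m); z points along the fingers, y is the line along which they close (so a half turn about z gives the same grasp; the last joint's range is limited). The gripper opens to 85 mm and grips with 20 to 120 N. Pads are 22 mm wide; open, the fingers measure 114 mm over their backs; the gripper's body (76 mm by 85 mm) begins 54 mm behind the grasp point. The pads swing forward as they close: fully open they stand 13 mm farther back than shut.
Start: joints at [-0.777, 0.04, 0.085, 0, -1.615, -0.334], TCP at [0.266, -0.538, 0.201] pointing down, gripper open.
Joint ranges: [-2.56, 2.56], [-1.29, 2.01], [-1.08, 1.49], [-3.29, 1.98], [-2.81, -0.18], [-2.99, 2.99]. Speed limits (rad/s): [2.57, 2.57, 3.01, 3.14, 3.14, 3.14].

## Interface

Orientations are given as a rotation vector (axis times angle).
In Python, from cell import sensors, viewer, workorder, r gives the robot as it stands. The module is installed in compiled form; this text tells all that it offers.
- The arm moves only by the tool jog_arm, never from a script. Its argument "rows" is a list that holds one entry, the list of rows, each a list of 7 numbers: the shift along the tool's x, y, z in m, then the turn, a rotation vector about the tool's x, y, z in rad, then the opening in per cent of the stroke, from 0 (shut) to 100 (fully open). A call has 1 to 20 rows; each row shifts and turns the commanded pose from where the row before left it, along the tool's axes as they then stand; what a row does not reach is not made up. A row lasts 1/12 s, in which the tool goes at most 41.7 mm and 7.16 degrees, less where a joint would pass 70% of its speed; a pose out of reach is approached as far as the arm can. A call with a gripper value outside its range is refused whole. The fingers move at their own pace and stop on an object; the grip force is fixed at half the most. Time passes only in rows, so rows that do not move let the fingers close. It gives the time, the measured TCP pose, the force, the opening and the grip force at its end, in the units of the state.
- sensors.state(): the state, without advancing time (a new reading comes with each control period).
- viewer.snapshot(name): name is "side" or "top" or "wrist"; returns the picture (400x640x3 uint8, red, green, blue); there is no depth.
- viewer.camera_params(name): a dict with "vertical_fov" (degrees; the focal length in pixels is half the picture's height over the tangent of half this angle, whatever the lens; pixels are square), "cx", "cy" (the principal point, pixels), "R" (3x3) and "t" (3): a world point X has camera coordinates R X + t. Camera axes: x right, y down, z forward; pixel columns grow to the right and rows downward; lengths in m; the calibration is good to about 2 mm. A picture is of the moment at which its call begins: read the wrist's pose just before it. camera_params takes no time and is no camera call; for the wrist camera it gives the pose at the moment of the call.
- workorder.finish_job(): hands the job in; it is judged then, once.
The state is a dict: "t": time; "joint_pos": joint angles; "qvel": joint speeds; "tau": joint torques, N m; "eef_pos": TCP position; "eef_rot": TCP orientation; "wrist_force": force on the tool from outside, world axes, zero at the start; "moment": the same for the moment, N m; "gripper_width": finger opening in m; "gripper_force": force on a finger pad.
Only numpy, scipy, OpenCV 4.12 (cv2) and the standard library are available. Lean on these libraries where they do the work, as an engineer would, in place of code of your own. Each camera call takes 0.05 s, during which the arm holds its last target. There are 200 camera calls.

## Task

Push the black sign-in notebook sideways along its wooden board until its whole leading edge is fully home, square and flush against the wooden stop. Then swing the sprung hold-down bar down over it and press the bar's red pad until the clamp at its end snaps onto the steel pin and stays there by itself. Do not disturb the tape, marker and lotion bottle beside the board.

Things in the scene. Friction and masses are not known exactly. Their poses are not given: they have to be found in the camera images.
- board: Fixed light wooden board, 256 (x) x 222 (y) x 12 mm, top at z 12. Its x axis points away from the robot, y to the left towards the wooden stop, z up. Origin on the table under the middle of the bar: the board spans x -128 to +128, y -47 to +175 mm. The bar's steel hinge bracket is at x -105, y 0 (top z 64 mm).
- stop_mid (a point): Middle of the stop's face where it meets the board top, at board x 0, y +156, z 12 mm. The stop is a wooden rail along board x, 200 mm long, top at z 36 mm; the notebook is pushed in board +y against this face.
- pin_mid (a point): Centre of the clip pin, a 10 mm round steel bar along board y between two cheeks (tops at z 36 mm), at board x +105, y 0, z 27 mm.
- notebook_mid (a point): Centre, half-way up, of the loose black notebook: 208 mm along its own x (roughly along board y), 146 mm along its own y, 12 mm thick. Lies flat on the board, sticking out over the board's right edge, its left edge 20 to 38 mm short of the stop. When home its centre is at board y = +52 mm, x within 15 mm of 0. It may start slightly skewed (up to 0.12 rad). 0.18 to 0.35 kg.
- clamp (a joint): Angle of the aluminium hold-down bar (26 mm wide, 214 mm long): 0 = level, clipped, pointing along board +x; starts raised at 0.45 to 0.65 rad, up to 0.75. A weak spring (about 1.4 N at the pad) lifts it unless clipped. The clamp's tooth meets the pin at about 0.06 rad; pressing the pad down to the solid stop at 0 (about 10 N) snaps it on.
- clamp_hinge (a point): Point on the bar's hinge axis (axis along board y), at board x -105, y 0, z 55 mm; moves with the board only.
- press_pad (a point): Top centre of the ribbed red press pad (24 x 52 mm) near the free end of the bar, 186 mm from the hinge axis along the bar and 6.5 mm above the bar's mid-plane; its z axis is the pad's outward normal, y points along the bar to the hinge.
- jaw (a joint): Angle of the sprung steel jaw on the bar's end: 0 = closed (it springs back by itself), up to about 0.2 rad open while its tooth passes over the pin.
- tape_mid (a point): Centre of a roll of brown tape lying flat, 96 mm wide, 48 mm high; bystander.
- marker_mid (a point): Centre of a white and green marker pen lying flat, 135 mm long (its own y), 16 mm thick; bystander.
- lotion_mid (a point): Centre of a white pump bottle with black pump standing upright, 70 mm wide, 200 mm tall; bystander.

How it is judged:
By the outcome, as a careful person would: the job done as asked, in the order asked, and still so for the second after the job is handed in, with the robot touching nothing.
It also fails if it takes over 58 s, if anything falls off the work surface, if the arm or the gripper's body presses on something with over 40 N, if the wrist force passes 120 N, or if a joint passes its speed limit or range.

## Working session

There is one attempt and no reset: what is moved stays moved. The work goes in short steps, Python scripts to look and compute and a tool call to move; the robot and the scene stay as the last step left them, time stands still between calls to the robot, and variables do not carry over. Pictures are saved under pics/ and viewed, at most 10 in all, crops included, and the job is handed in when it is done.

Besides the shell and the picture viewer there is one more tool, called after "Emit:" by a JSON object that holds its "api" and its "payload", one argument or row to a line. jog_arm: Moves the arm, as the interface text tells. Its arguments: {"type":"object","properties":{"rows":{"type":"array","items":{"type":"array","items":{"type":"array","items":{"type":"number"}}}}},"required":["rows"]}

```bash
mkdir -p pics; python3 - <<'E'
from cell import sensors, viewer, r
import cv2,numpy as np
np.set_printoptions(precision=4,suppress=True)
for n in("top","side"):
    im=viewer.snapshot(n); cv2.imwrite(f"pics/{n}0.png",im[:,:,::-1])
    print(n,viewer.camera_params(n))
s=sensors.state(); print(s["t"],s["eef_pos"],s["eef_rot"],s["wrist_force"])
E
```

```text
top {'vertical_fov': 44.03948320000765, 'cx': 321.31072644272376, 'cy': 198.87162339367802, 'R': array([[ 0.0148, -0.9996,  0.0232],
       [-0.981 , -0.019 , -0.1932],
       [ 0.1936, -0.0199, -0.9809]]), 't': array([-0.1306,  0.5192,  1.3112])}
side {'vertical_fov': 42.89701902741537, 'cx': 318.62100022067636, 'cy': 194.54767605716108, 'R': array([[-0.8634, -0.5045, -0.0042],
       [-0.2013,  0.3521, -0.9141],
       [ 0.4626, -0.7884, -0.4055]]), 't': array([0.3612, 0.2199, 1.1916])}
0.1 [ 0.2662 -0.5373  0.2004] [ 0.7158 -3.0585 -0.0024] [-0.0141  0.0633  0.1048]
```

View pics/top0.png

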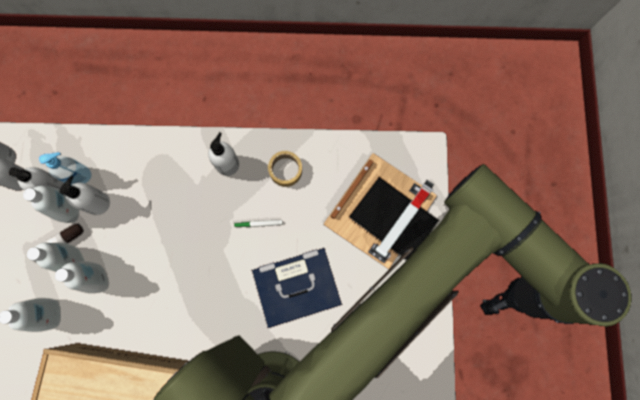

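View pics/side0.png

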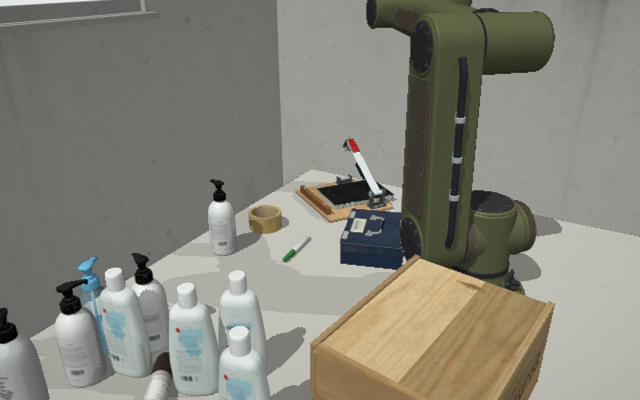

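```bash
cat > h.py <<'E'
import numpy as np,cv2
from cell import viewer,sensors
np.set_printoptions(precision=4,suppress=True)
def K(c,h=400):
    f=h/2/np.tan(np.radians(c["vertical_fov"])/2); return np.array([[f,0,c["cx"]],[0,f,c["cy"]],[0,0,1]])
def ray(c,u,v,z):
    R,t=np.array(c["R"]),np.array(c["t"]); o=-R.T@t; d=R.T@np.linalg.solve(K(c),[u,v,1]); return o+d*(z-o[2])/d[2]
def proj(c,X):
    X=np.atleast_2d(X); p=(X@np.array(c["R"]).T+c["t"])@K(c).T; return p[:,:2]/p[:,2:]
E
python3 - <<'E'
from h import *
im=cv2.imread("pics/top0.png")[140:280,310:470]
cv2.imwrite("pics/top0c.png",cv2.resize(im,None,fx=4,fy=4,interpolation=cv2.INTER_CUBIC))
c=viewer.camera_params("top")
for p in [(324,225),(373,155),(392,267),(437,190)]: print(ray(c,*p,0.012))
w=viewer.camera_params("wrist"); print(w, -np.array(w["R"]).T@w["t"])
E
```

```text
[ 0.4546 -0.1312  0.012 ]
[ 0.6617 -0.2704  0.012 ]
[ 0.3405 -0.3215  0.012 ]
[ 0.5616 -0.4537  0.012 ]
{'vertical_fov': 66.17662365660229, 'cx': 318.7732669459732, 'cy': 195.89806159627463, 'R': array([[-0.4433,  0.8964,  0.0019],
       [ 0.847 ,  0.4183,  0.328 ],
       [ 0.2933,  0.147 , -0.9447]]), 't': array([ 0.6001, -0.043 ,  0.3814])} [ 0.1906 -0.576   0.3733]
```

View pics/top0c.png

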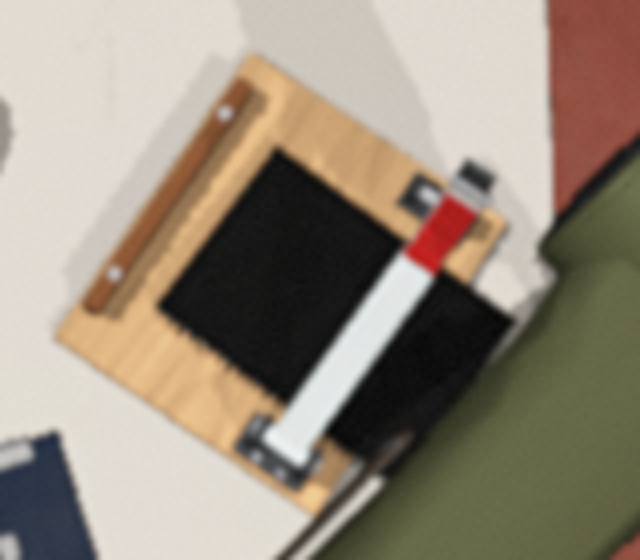

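```bash
cat >> h.py <<'E'
def Bfit(P,Q):  # board pts P(2d)->world Q(2d): yaw, origin
    P,Q=np.array(P),np.array(Q); p=P-P.mean(0);q=Q-Q.mean(0)
    a=np.arctan2((p[:,0]*q[:,1]-p[:,1]*q[:,0]).sum(),(p*q).sum()); R=np.array([[np.cos(a),-np.sin(a)],[np.sin(a),np.cos(a)]])
    o=Q.mean(0)-R@P.mean(0); return a,o,R,Q-(P@R.T+o)
E
python3 - <<'E'
from h import *
c=viewer.camera_params("top"); cr=lambda u,v:(310+u/4,140+v/4)
W=lambda u,v,z:ray(c,*cr(u,v),z)[:2]
P=[(-.128,.175),(.128,.175),(.128,-.047),(-.1,.156+.019/2),(.1,.156+.019/2)]
Q=[W(55,335,.012),W(252,55,.012),W(507,230,.012)]
a,o,R,e=Bfit(P[:3],Q); print(a,o,e)
B=lambda w:(w-o)@R
for p,z in [((278,150),.024),((160,303),.024),((515,320),.024),((455,215),.16),((290,440),.06)]: print(p,B(W(*p,z)))
# target hover for view and delta in tool frame
from scipy.spatial.transform import Rotation as Ro
s=sensors.state(); T=Ro.from_rotvec(s["eef_rot"]); g=np.r_[R@[0,-.10]+o,.15]
print(g,T.inv().apply(g-s["eef_pos"]))
tx=-R[:,1];tgt=Ro.from_matrix(np.c_[np.r_[tx,0],np.r_[-R[:,0],0],[0,0,-1]]); print((T.inv()*tgt).as_rotvec(), T.as_matrix())
E
```

```text
-0.6034547868517703 [ 0.462  -0.3433] [[ 0.0022 -0.0038]
 [-0.0012  0.0015]
 [-0.001   0.0024]]
(278, 150) [0.0752 0.1202]
(160, 303) [-0.0644  0.1257]
(515, 320) [ 0.0711 -0.084 ]
(455, 215) [0.0678 0.0012]
(290, 440) [-0.0965  0.0001]
[ 0.4052 -0.4257  0.15  ] [-0.1742  0.0383  0.0504]
[ 0.0016  0.0003 -0.5076] [[-0.8962 -0.4437 -0.0008]
 [-0.4437  0.8962  0.0014]
 [ 0.0001  0.0016 -1.    ]]
```

Emit:
{"api": "jog_arm", "payload": {
  "rows": [
    [[0,0,0,0,0,-0.1015,100],[0,0,0,0,0,-0.1015,100],[0,0,0,0,0,-0.1015,100],[0,0,0,0,0,-0.1015,100],[0,0,0,0,0,-0.1015,100],[-0.0215,-0.0064,0.0063,0,0,0,100],[-0.0215,-0.0064,0.0063,0,0,0,100],[-0.0215,-0.0064,0.0063,0,0,0,100],[-0.0215,-0.0064,0.0063,0,0,0,100],[-0.0215,-0.0064,0.0063,0,0,0,100],[-0.0215,-0.0064,0.0063,0,0,0,100],[-0.0215,-0.0064,0.0063,0,0,0,100],[-0.0215,-0.0064,0.0063,0,0,0,100],[0,0,0,0,0,0,100],[0,0,0,0,0,0,100],[0,0,0,0,0,0,100]]
  ]
}}

```text
t: 1.43
eef_pos: [0.4058, -0.4252, 0.1508]
eef_rot: [1.461, -2.781, -0.001]
wrist_force: [0.0, -0.8, 0.1]
gripper_width: 0.0858
gripper_force: 0.0
```

```bash
python3 - <<'E'
from h import *
import pickle
s=sensors.state(); c=viewer.camera_params("wrist"); im=viewer.snapshot("wrist"); t=viewer.snapshot("top")
pickle.dump(c,open("w1.pkl","wb"))
cv2.imwrite("pics/w1.png",im[:,:,::-1]); cv2.imwrite("pics/t1.png",t[:,:,::-1])
print(s["t"],s["eef_pos"],s["eef_rot"],s["wrist_force"])
E
```

```text
1.4333 [ 0.4058 -0.4252  0.1508] [ 1.461  -2.7807 -0.0005] [ 0.0254 -0.8003  0.0936]
```

View pics/w1.png

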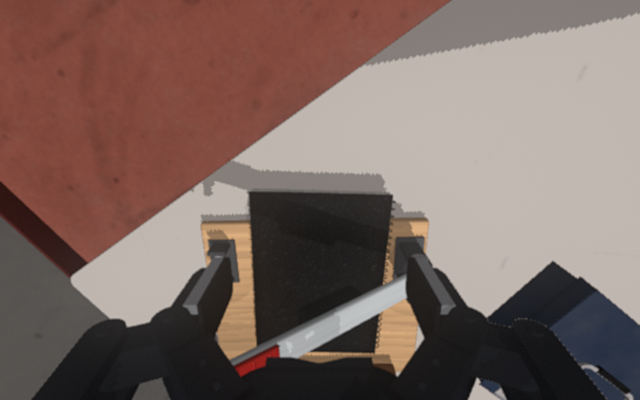

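```bash
python3 - <<'E'
from h import *
import pickle
c=pickle.load(open("w1.pkl","rb"))
W=lambda u,v,z:ray(c,u,v,z)[:2]
A=[W(202,221,.012),W(428,220,.012)]
ct=viewer.camera_params("top")
a0,o0=-.60345,np.array([.462,-.3433])
P=[(.128,-.047),(-.128,-.047)]; print(A)
a,o,R,e=Bfit(P,A); print("wrist fit",a,o,e)
for nm,aa,oo in(("top",a0,o0),("wrist",a,o)):
    R=np.array([[np.cos(aa),-np.sin(aa)],[np.sin(aa),np.cos(aa)]])
    print(nm,[(W(*p,.024)-oo)@R for p in[(250,194),(391,197),(378,350),(258,350)]])
s=sensors.state(); print((s["eef_pos"][:2]-o)@R)
E
```

```text
[array([ 0.5424, -0.4557]), array([ 0.336 , -0.3148])]
wrist fit -0.5989755186930569 [ 0.4657 -0.3465] [[-0.0025  0.0017]
 [ 0.0025 -0.0017]]
top [array([ 0.0717, -0.0826]), array([-0.074 , -0.0793]), array([-0.0733,  0.1237]), array([0.0769, 0.1236])]
wrist [array([ 0.0665, -0.0824]), array([-0.0791, -0.0784]), array([-0.0776,  0.1246]), array([0.0726, 0.1239])]
[-0.005  -0.0993]
```

Emit:
{"api": "jog_arm", "payload": {
  "rows": [
    [[0.006,0,0,0,0,0,100],[0.006,0,0,0,0,0,100],[0,0,0.0183,0,0,0,100],[0,0,0.0183,0,0,0,100],[0,0,0.0183,0,0,0,100],[0,0,0.0183,0,0,0,100],[0,0,0.0183,0,0,0,100],[0,0,0.0183,0,0,0,100],[0,0,0.0183,0,0,0,100],[0,0,0.0183,0,0,0,100],[0,0,0,0,-0.04,0,100],[0,0,0,0,-0.04,0,100],[0,0,0,0,-0.04,0,100],[0,0,0,0,0,0,100],[0,0,0,0,0,0,100]]
  ]
}}

```text
t: 2.78
eef_pos: [0.3984, -0.4362, 0.0046]
eef_rot: [-1.408, 2.688, 0.084]
wrist_force: [-0.0, -0.1, -0.2]
gripper_width: 0.0852
gripper_force: 0.0
```

```bash
python3 - <<'E'
from h import *
t=viewer.snapshot("wrist"); cv2.imwrite("pics/w2.png",t[:,:,::-1])
s=sensors.state(); print(s["t"],s["eef_pos"],s["wrist_force"])
E
```

```text
2.8333 [ 0.3986 -0.4358  0.0045] [ 0.1215 -0.5    -0.4565]
```

View pics/w2.png

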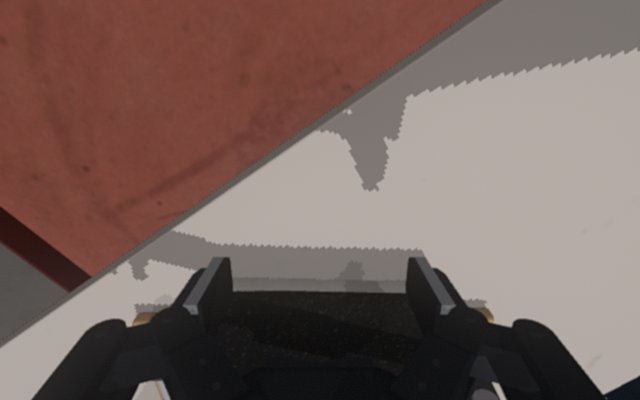

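Emit:
{"api": "jog_arm", "payload": {
  "rows": [
    [[-0.003,0,0.00036,0,0,0,100],[-0.003,0,0.00036,0,0,0,100],[-0.003,0,0.00036,0,0,0,100],[-0.003,0,0.00036,0,0,0,100],[-0.003,0,0.00036,0,0,0,100],[-0.003,0,0.00036,0,0,0,100],[-0.003,0,0.00036,0,0,0,100],[-0.003,0,0.00036,0,0,0,100],[-0.003,0,0.00036,0,0,0,100],[-0.003,0,0.00036,0,0,0,100],[-0.003,0,0.00036,0,0,0,100],[-0.003,0,0.00036,0,0,0,100],[-0.002,0,0.00024,0,0,0,100],[-0.002,0,0.00024,0,0,0,100],[-0.002,0,0.00024,0,0,0,100]]
  ]
}}

```text
t: 4.08
eef_pos: [0.4233, -0.4, 0.0045]
eef_rot: [-1.411, 2.686, 0.085]
wrist_force: [-0.6, 0.5, 0.2]
gripper_width: 0.0855
gripper_force: 0.0
```

Emit:
{"api": "jog_arm", "payload": {
  "rows": [
    [[-0.001,0,0.00012,0,0,0,100],[-0.001,0,0.00012,0,0,0,100],[-0.001,0,0.00012,0,0,0,100],[-0.001,0,0.00012,0,0,0,100],[0,0,0,0,0,0,100]]
  ]
}}

```text
t: 4.5
eef_pos: [0.4256, -0.3967, 0.0045]
eef_rot: [-1.411, 2.686, 0.085]
wrist_force: [-0.6, -0.4, -0.0]
gripper_width: 0.0856
gripper_force: 0.0
```

```bash
python3 - <<'E'
from h import *
a=viewer.snapshot("wrist"); t=viewer.snapshot("side"); 
t=cv2.resize(t[150:270,280:440],(640,480),interpolation=cv2.INTER_CUBIC)
cv2.imwrite("pics/w3.png",np.vstack([a[200:400,80:560],t[:360,80:560]])[:,:,::-1])
s=sensors.state(); print(s["t"],s["eef_pos"],s["wrist_force"])
E
```

```text
4.6 [ 0.4255 -0.3968  0.0045] [-0.3208  0.9258  1.178 ]
```

View pics/w3.png

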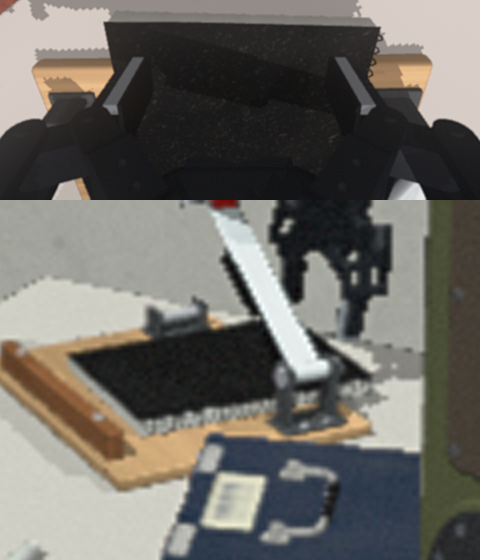

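Emit:
{"api": "jog_arm", "payload": {
  "rows": [
    [[0.01,0,-0.0012,0,0,0,100],[0.012,0,-0.00144,0,0,0,100],[0.012,0,-0.00144,0,0,0,100],[0.012,0,-0.00144,0,0,0,100],[0.004,0,-0.00048,0,0,0,50],[0,0,0,0,0,0,50],[0,0,0,0,0,0,50],[0,0,0,0,0,0,50],[0,0,0,0,0,0,50],[0,0,0,0,0,0,50]]
  ]
}}

```text
t: 5.43
eef_pos: [0.3972, -0.438, 0.0045]
eef_rot: [-1.412, 2.686, 0.085]
wrist_force: [0.4, 0.1, -0.1]
gripper_width: 0.0425
gripper_force: 0.0
```

Emit:
{"api": "jog_arm", "payload": {
  "rows": [
    [[-0.003,0,0.00036,0,0,0,50],[-0.003,0,0.00036,0,0,0,50],[-0.003,0,0.00036,0,0,0,50],[-0.003,0,0.00036,0,0,0,50],[-0.003,0,0.00036,0,0,0,50],[-0.003,0,0.00036,0,0,0,50],[-0.003,0,0.00036,0,0,0,50],[-0.003,0,0.00036,0,0,0,50],[-0.003,0,0.00036,0,0,0,50],[-0.003,0,0.00036,0,0,0,50]]
  ]
}}

```text
t: 6.27
eef_pos: [0.4142, -0.4132, 0.0045]
eef_rot: [-1.411, 2.686, 0.085]
wrist_force: [-0.1, -1.2, 0.2]
gripper_width: 0.043
gripper_force: 0.0
```

```bash
python3 - <<'E'
from h import *
a=viewer.snapshot("wrist")
cv2.imwrite("pics/w4.png",a[:,:,::-1])
s=sensors.state(); print(s["t"],s["eef_pos"],s["wrist_force"])
E
```

```text
6.3167 [ 0.4145 -0.4128  0.0045] [-0.347   1.0774 -0.1899]
```

View pics/w4.png

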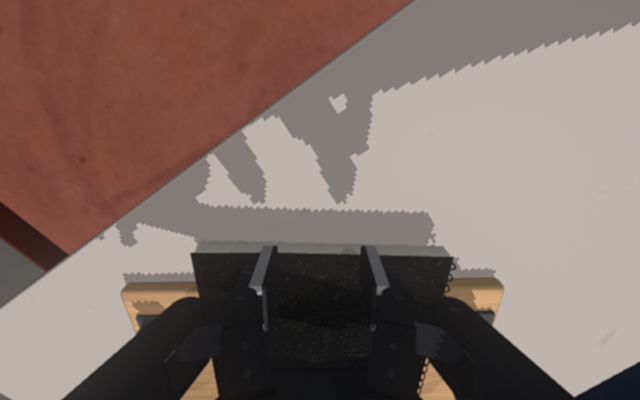

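```bash
python3 - <<'E'
from h import *
c=viewer.camera_params("wrist"); s=sensors.state(); o=np.array([.464,-.345]); a=-.60; R=np.array([[np.cos(a),-np.sin(a)],[np.sin(a),np.cos(a)]])
for p,z in[((192,254),.024),((455,258),.024),((195,242),.012),((448,246),.012),((123,291),.012),((502,290),.012)]: print(p,(ray(c,*p,z)[:2]-o)@R)
from scipy.spatial.transform import Rotation as Ro
T=Ro.from_rotvec(s["eef_rot"])
print((s["eef_pos"][:2]-o)@R)
for dz in(0,-.006,-.013,-.02):
  print(dz,proj(c,[s["eef_pos"]+T.apply([x,y,dz]) for x in(-.011,.011) for y in(-.0215,.0215)]).round(0).tolist())
E
```

```text
(192, 254) [ 0.07   -0.0834]
(455, 258) [-0.0798 -0.0801]
(195, 242) [ 0.0726 -0.0833]
(448, 246) [-0.0803 -0.0799]
(123, 291) [ 0.127  -0.0448]
(502, 290) [-0.1221 -0.0448]
[-0.0025 -0.0839]
0 [[286.0, 250.0], [354.0, 250.0], [285.0, 218.0], [355.0, 218.0]]
-0.006 [[285.0, 254.0], [355.0, 254.0], [284.0, 222.0], [356.0, 222.0]]
-0.013 [[284.0, 260.0], [356.0, 260.0], [282.0, 227.0], [357.0, 227.0]]
-0.02 [[282.0, 267.0], [357.0, 267.0], [281.0, 232.0], [359.0, 232.0]]
```

Emit:
{"api": "jog_arm", "payload": {
  "rows": [
    [[0.012,0,-0.00144,0,0,0,50],[0.012,0,-0.00144,0,0,0,50],[0.012,0,-0.00144,0,0,0,50],[0,0,0,0,0,0,50],[0,0,0,0,0,0,50],[0.0001,0,0.001,0,0,0,50],[0.0001,0,0.001,0,0,0,50],[0.0001,0,0.001,0,0,0,50],[0,0,0.001,0,0,0,50],[0,0,0,0,0,0,50]]
  ]
}}

```text
t: 7.15
eef_pos: [0.3936, -0.4428, 0.0001]
eef_rot: [-1.411, 2.686, 0.086]
wrist_force: [0.1, 0.4, 0.9]
gripper_width: 0.0431
gripper_force: 0.0
```

```bash
python3 - <<'E'
from h import *
a=viewer.snapshot("wrist")
cv2.imwrite("pics/w5.png",cv2.resize(a[180:380,190:450],None,fx=3,fy=3,interpolation=cv2.INTER_CUBIC)[:,:,::-1])
c=viewer.camera_params("wrist"); s=sensors.state(); print(s["t"],s["eef_pos"],s["wrist_force"])
E
```

```text
7.2 [ 0.3937 -0.4428  0.0003] [0.4076 0.5182 0.2287]
```

View pics/w5.png

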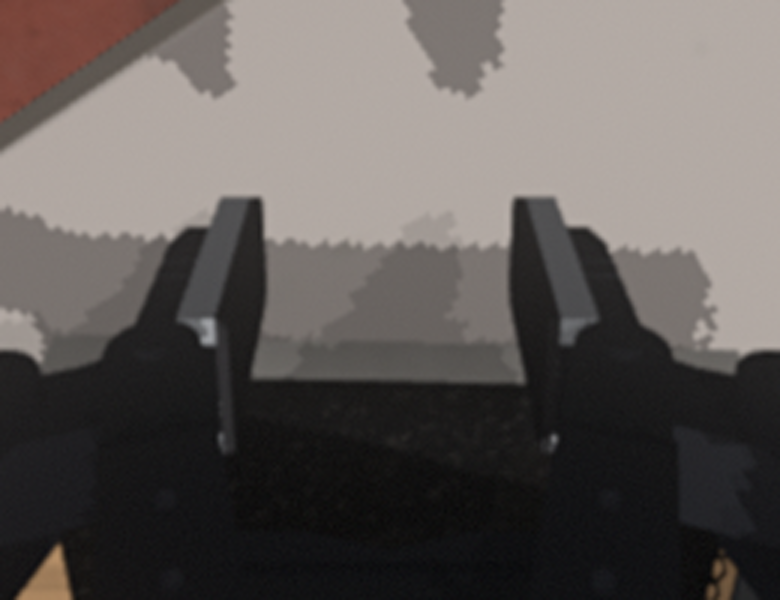

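Emit:
{"api": "jog_arm", "payload": {
  "rows": [
    [[0.0002,0,0.002,0,0,0,50],[0.0002,0,0.002,0,0,0,50],[0.0002,0,0.002,0,0,0,50],[0.0002,0,0.002,0,0,0,50],[0.0002,0,0.002,0,0,0,50],[0,0,0,0,0,0,50]]
  ]
}}

```text
t: 7.7
eef_pos: [0.3934, -0.4426, -0.0103]
eef_rot: [-1.411, 2.686, 0.086]
wrist_force: [-0.2, 0.3, -0.3]
gripper_width: 0.0425
gripper_force: 0.0
```

Emit:
{"api": "jog_arm", "payload": {
  "rows": [
    [[0.0002,0,0.002,0,0,0,50],[0.0002,0,0.002,0,0,0,50],[0,0,0,0,0,0,50]]
  ]
}}

```text
t: 7.95
eef_pos: [0.3936, -0.4427, -0.0141]
eef_rot: [-1.411, 2.686, 0.086]
wrist_force: [-0.8, -0.4, 0.0]
gripper_width: 0.0428
gripper_force: 0.0
```

Emit:
{"api": "jog_arm", "payload": {
  "rows": [
    [[0.0002,0,0.0015,0,0,0,50],[0.0002,0,0.0015,0,0,0,50],[0,0,0,0,0,0,50]]
  ]
}}

```text
t: 8.2
eef_pos: [0.3936, -0.4427, -0.0171]
eef_rot: [-1.411, 2.686, 0.086]
wrist_force: [0.2, 0.6, -0.5]
gripper_width: 0.0427
gripper_force: 0.0
```

Emit:
{"api": "jog_arm", "payload": {
  "rows": [
    [[-0.006,0,0.00072,0,0,0,50],[-0.006,0,0.00072,0,0,0,50],[-0.006,0,0.00072,0,0,0,50],[-0.006,0,0.00072,0,0,0,50],[-0.003,0,0.00036,0,0,0,50],[-0.003,0,0.00036,0,0,0,50],[-0.003,0,0.00036,0,0,0,50],[-0.003,0,0.00036,0,0,0,50],[-0.003,0,0.00036,0,0,0,50],[-0.003,0,0.00036,0,0,0,50],[-0.003,0,0.00036,0,0,0,50]]
  ]
}}

```text
t: 9.12
eef_pos: [0.4195, -0.4056, -0.0165]
eef_rot: [-1.411, 2.686, 0.085]
wrist_force: [-1.1, -1.7, 0.7]
gripper_width: 0.0425
gripper_force: 0.9
```

```bash
python3 - <<'E'
from h import *
c=viewer.camera_params("wrist"); a=viewer.snapshot("wrist"); cv2.imwrite("pics/w6.png",a[:,:,::-1])
o=np.array([.464,-.345]); an=-.60; R=np.array([[np.cos(an),-np.sin(an)],[np.sin(an),np.cos(an)]])
g=cv2.cvtColor(a,cv2.COLOR_RGB2GRAY).astype(int)
s=sensors.state(); print(s["t"],(s["eef_pos"][:2]-o)@R,s["eef_pos"][2],s["wrist_force"])
# trailing top edge: first dark pixel down columns on lines of constant board x
for bx in(.06,.05,0,-.05,-.06):
    y=np.arange(-.10,-.03,.0005); X=np.c_[(R@np.c_[np.full(len(y),bx),y].T).T+o,np.full(len(y),.024)]
    p=proj(c,X).round().astype(int); v=g[np.clip(p[:,1],0,399),np.clip(p[:,0],0,639)]
    print(bx,v[::8].tolist())
E
```

```text
9.1667 [-0.0025 -0.0745] -0.016549835800466775 [-0.2256 -0.4778  0.4133]
0.06 [119, 119, 119, 119, 119, 118, 103, 105, 51, 31, 32, 27, 25, 25, 25, 30, 27, 29]
0.05 [120, 118, 118, 119, 118, 117, 101, 107, 39, 25, 26, 27, 26, 24, 21, 17, 21, 20]
0 [120, 120, 119, 118, 119, 118, 100, 105, 25, 23, 22, 18, 22, 19, 18, 18, 17, 12]
-0.05 [121, 121, 120, 119, 120, 120, 102, 105, 29, 25, 26, 23, 24, 20, 22, 15, 20, 19]
-0.06 [175, 145, 120, 119, 119, 119, 103, 106, 27, 30, 29, 25, 24, 23, 22, 37, 37, 38]
```

Emit:
{"api": "jog_arm", "payload": {
  "rows": [
    [[-0.002,0,0.00024,0,0,0,50],[-0.002,0,0.00024,0,0,0,50],[-0.002,0,0.00024,0,0,0,50],[-0.002,0,0.00024,0,0,0,50],[-0.002,0,0.00024,0,0,0,50],[-0.002,0,0.00024,0,0,0,50],[-0.001,0,0.00012,0,0,0,50],[-0.001,0,0.00012,0,0,0,50]]
  ]
}}

```text
t: 9.83
eef_pos: [0.4275, -0.3939, -0.0166]
eef_rot: [-1.411, 2.686, 0.085]
wrist_force: [-1.7, -1.8, 1.4]
gripper_width: 0.0426
gripper_force: 1.1
```

Emit:
{"api": "jog_arm", "payload": {
  "rows": [
    [[-0.001,0,0.00012,0,0,0,50],[-0.0005,0,6e-05,0,0,0,50]]
  ]
}}

```text
t: 10.0
eef_pos: [0.4283, -0.3927, -0.0166]
eef_rot: [-1.411, 2.686, 0.085]
wrist_force: [-1.5, -2.2, 1.0]
gripper_width: 0.0424
gripper_force: 1.2
```

Emit:
{"api": "jog_arm", "payload": {
  "rows": [
    [[-0.001,0,0.00012,0,0,0,50]]
  ]
}}

```text
t: 10.08
eef_pos: [0.4289, -0.3919, -0.0166]
eef_rot: [-1.411, 2.686, 0.085]
wrist_force: [-0.7, -2.6, 0.3]
gripper_width: 0.0426
gripper_force: 1.2
```

Still sliding; continue in 1 mm steps.

Emit:
{"api": "jog_arm", "payload": {
  "rows": [
    [[-0.001,0,0.00012,0,0,0,50]]
  ]
}}

```text
t: 10.17
eef_pos: [0.4293, -0.3915, -0.0165]
eef_rot: [-1.411, 2.687, 0.084]
wrist_force: [-2.5, -6.2, 0.1]
gripper_width: 0.0425
gripper_force: 3.6
```

Emit:
{"api": "jog_arm", "payload": {
  "rows": [
    [[-0.001,0,0.00012,0,0,0,50]]
  ]
}}

```text
t: 10.25
eef_pos: [0.4296, -0.3915, -0.0165]
eef_rot: [-1.411, 2.688, 0.082]
wrist_force: [-3.1, -9.8, -1.8]
gripper_width: 0.0425
gripper_force: 5.2
```

Emit:
{"api": "jog_arm", "payload": {
  "rows": [
    [[-0.001,0,0.00012,0,0,0,50]]
  ]
}}

```text
t: 10.33
eef_pos: [0.4298, -0.3915, -0.0163]
eef_rot: [-1.412, 2.689, 0.081]
wrist_force: [-5.1, -12.7, -2.2]
gripper_width: 0.0424
gripper_force: 6.7
```

Emit:
{"api": "jog_arm", "payload": {
  "rows": [
    [[-0.001,0,0.00012,0,0,0,50],[-0.001,0,0.00012,0,0,0,50],[0,0,0,0,0,0,50],[0,0,0,0,0,0,50]]
  ]
}}

```text
t: 10.67
eef_pos: [0.4303, -0.3917, -0.0158]
eef_rot: [-1.412, 2.691, 0.077]
wrist_force: [-5.3, -16.0, -1.8]
gripper_width: 0.0427
gripper_force: 8.4
```

```bash
cat >> h.py <<'E'
o=np.array([.464,-.345]); an=-.60; RB=np.array([[np.cos(an),-np.sin(an)],[np.sin(an),np.cos(an)]])
def edge(): # trailing edge positions in board frame
    c=viewer.camera_params("wrist"); a=viewer.snapshot("wrist"); g=cv2.cvtColor(a,cv2.COLOR_RGB2GRAY).astype(int)
    for bx in(.06,.05,.03,0,-.03,-.05,-.06):
        y=np.arange(-.10,-.03,.0005); X=np.c_[(RB@np.c_[np.full(len(y),bx),y].T).T+o,np.full(len(y),.024)]
        p=proj(c,X).round().astype(int); v=g[np.clip(p[:,1],0,399),np.clip(p[:,0],0,639)]
        print(bx,y[np.argmax(v<60)],end='; ')
    return a
E
python3 - <<'E'
from h import *
a=edge(); cv2.imwrite("pics/w7.png",a[:,:,::-1]); s=sensors.state(); print(s["t"],(s["eef_pos"][:2]-o)@RB,s["wrist_force"],s["moment"])
t=viewer.snapshot("top"); cv2.imwrite("pics/t7.png",t[:,:,::-1])
E
```

```text
0.06 -0.04949999999999996; 0.05 -0.04949999999999996; 0.03 -0.07049999999999998; 0 -0.05099999999999996; -0.03 -0.052999999999999964; -0.05 -0.05149999999999996; -0.06 -0.05149999999999996; 10.7167 [-0.0014 -0.0576] [ -5.0513 -15.8214  -1.6078] [-5.7889  2.1525 -0.0037]
```

Emit:
{"api": "jog_arm", "payload": {
  "rows": [
    [[0.004,0,-0.0005,0,0,0,50],[0.01,0,-0.0012,0,0,0,50],[0.015,0,-0.0018,0,0,0,50],[0.015,0,-0.0018,0,0,0,50],[0.015,0,-0.0018,0,0.04,0,50],[0,0,-0.02,0,0.04,0,50],[0,0,-0.03,0,0.04,0,20],[0,0,-0.03,0,0,0,0],[0,0,-0.03,0,0,0,0],[0,0,-0.03,0,0,0,0],[0,0,-0.03,0,0,0,0],[0,0,-0.03,0,0,0,0],[0,0,0,0,0,0,0],[0,0,0,0,0,0,0],[0,0,0,0,0,0,0]]
  ]
}}

```text
t: 12.02
eef_pos: [0.3965, -0.4384, 0.1823]
eef_rot: [-1.461, 2.78, 0.003]
wrist_force: [-0.1, 0.1, -1.1]
gripper_width: 0.0
gripper_force: 0.0
```

```bash
python3 - <<'E'
from h import *
a=edge(); s=sensors.state(); print(s["t"],(s["eef_pos"][:2]-o)@RB,s["eef_pos"],s["eef_rot"],s["gripper_width"])
c=viewer.camera_params("wrist"); import pickle; pickle.dump(c,open("w8.pkl","wb"))
t=viewer.snapshot("top")[145:270,315:450]; z=viewer.snapshot("side")
t=cv2.resize(t,(432,400),interpolation=cv2.INTER_CUBIC)
cv2.imwrite("pics/wr8.png",a[:,:,::-1])
m=np.zeros((600,800,3),np.uint8); m[:400,:432]=t
m[:300,432:792]=cv2.resize(z[150:250,280:400],(360,300),interpolation=cv2.INTER_CUBIC)
w=cv2.resize(a[100:400],None,fx=.9,fy=.9); m[330:600,224:800]=w
cv2.imwrite("pics/m8.png",m[:,:,::-1])
E
```

```text
0.06 -0.05049999999999996; 0.05 -0.05049999999999996; 0.03 -0.05199999999999996; 0 -0.05149999999999996; -0.03 -0.05149999999999996; -0.05 -0.05149999999999996; -0.06 -0.05149999999999996; 12.0667 [-0.0032 -0.1153] [ 0.3962 -0.4383  0.1816] [ 1.4612 -2.7809 -0.0043] -7.000956436513886e-05
```

View pics/m8.png

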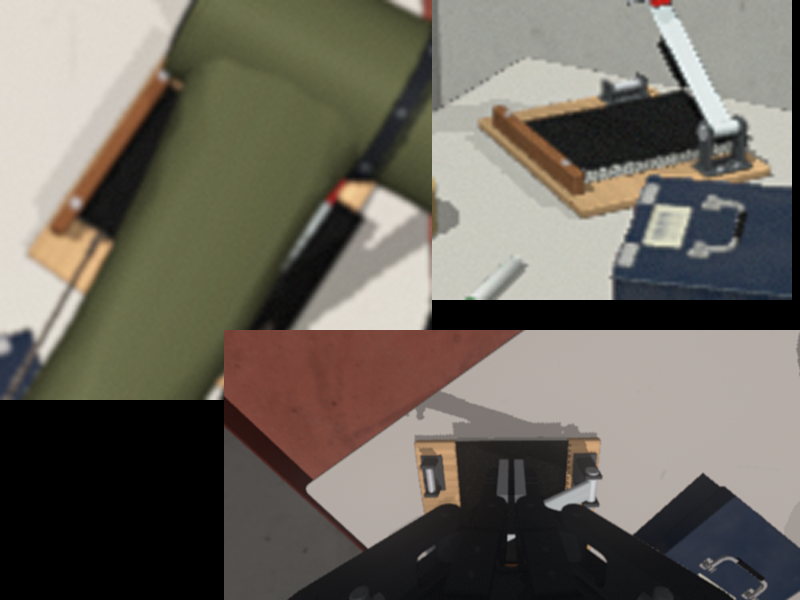

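```bash
python3 - <<'E'
from h import *
import pickle
from scipy.optimize import minimize_scalar
def pad(th,l=.186,h=.0065):
    x=-.105+l*np.cos(th)-h*np.sin(th); z=.055+l*np.sin(th)+h*np.cos(th); return np.r_[RB@[x,0]+o,z],x,z
ct,cs=viewer.camera_params("top"),viewer.camera_params("side")
for c,uv in((ct,(310+441/4,140+232/4)),(cs,(351,146))):
    f=lambda th:np.linalg.norm(proj(c,pad(th)[0])[0]-uv); r=minimize_scalar(f,bounds=(.3,.8),method="bounded"); print(r.x,r.fun,pad(r.x))
# red centroid in side image now
a=cv2.cvtColor(cv2.imread("pics/side0.png"),cv2.COLOR_BGR2HSV); m=((a[...,0]<8)|(a[...,0]>172))&(a[...,1]>170)&(a[...,2]>110); ys,xs=np.nonzero(m[120:170,330:370]); print("red side",xs.mean()+330,ys.mean()+120,len(xs))
a=cv2.cvtColor(cv2.imread("pics/top0.png"),cv2.COLOR_BGR2HSV); m=((a[...,0]<8)|(a[...,0]>172))&(a[...,1]>170)&(a[...,2]>110); ys,xs=np.nonzero(m[180:220,405:435]); print("red top",xs.mean()+405,ys.mean()+180,len(xs))
c=pickle.load(open("w8.pkl","rb")); from scipy.spatial.transform import Rotation as Ro
s=sensors.state();T=Ro.from_rotvec(s["eef_rot"])
for dz in(0,-.01,-.02,-.03,-.04): print(dz,proj(c,[s["eef_pos"]+T.apply([x,0,dz]) for x in(-.011,.011)]).round(1).tolist())
a=cv2.imread("pics/wr8.png"); print(a[225:275:3,314].mean(1).round(),a[225:275:3,322].mean(1).round())
E
```

```text
0.5195999494556018 0.8063126447319345 (array([ 0.5079, -0.3751,  0.153 ]), np.float64(0.05322386303357555), np.float64(0.1529972406077453))
0.5314144463503963 2.0836528060179194 (array([ 0.507 , -0.3744,  0.1549]), np.float64(0.052055059373160024), np.float64(0.15485969319647036))
red side 353.2 144.97142857142856 70
red top 419.7762237762238 198.30769230769232 143
0 [[319.8, 249.4], [319.8, 217.4]]
-0.01 [[319.8, 257.5], [319.9, 224.2]]
-0.02 [[319.9, 266.6], [319.9, 231.8]]
-0.03 [[319.9, 276.6], [320.0, 240.3]]
-0.04 [[320.0, 287.9], [320.0, 249.8]]
[32. 34. 31. 31. 31. 31. 51. 78. 78. 76. 76. 75. 75. 75. 75. 75. 74.] [35. 32. 32. 34. 30. 29. 40. 57. 57. 56. 47. 47. 48. 47. 38. 40. 40.]
```

Emit:
{"api": "jog_arm", "payload": {
  "rows": [
    [[0,0,-0.03,0,0,0,0],[-0.023,-0.0112,0,0,0,0,0],[-0.023,-0.0112,0,0,0,0,0],[-0.023,-0.0112,0,0,0,0,0],[-0.023,-0.0112,0,0,0,0,0],[-0.023,-0.0112,0,0,0,0,0],[0,0,0,0,0,0,0],[0,0,0.015,0,0,0,0],[0,0,0.015,0,0,0,0],[0,0,0.015,0,0,0,0],[0,0,0,0,0,0,0],[0,0,0,0,0,0,0]]
  ]
}}

```text
t: 13.17
eef_pos: [0.507, -0.3759, 0.1669]
eef_rot: [1.46, -2.779, -0.004]
wrist_force: [-0.5, -0.1, 0.1]
gripper_width: 0.0004
gripper_force: 0.0
```

Emit:
{"api": "jog_arm", "payload": {
  "rows": [
    [[0,0,0.004,0,0,0,0],[0,0,0.004,0,0,0,0],[0,0,0.004,0,0,0,0],[0,0,0,0,0,0,0]]
  ]
}}

```text
t: 13.5
eef_pos: [0.5076, -0.3759, 0.1555]
eef_rot: [1.461, -2.781, -0.002]
wrist_force: [0.7, -0.1, -0.3]
gripper_width: 0.0002
gripper_force: 0.0
```

Emit:
{"api": "jog_arm", "payload": {
  "rows": [
    [[0,0,0.004,0,0,0,0],[0,0,0.004,0,0,0,0],[0,0,0,0,0,0,0]]
  ]
}}

```text
t: 13.75
eef_pos: [0.5076, -0.3758, 0.1472]
eef_rot: [1.461, -2.781, -0.002]
wrist_force: [-0.1, 0.0, 0.1]
gripper_width: 0.0003
gripper_force: 0.0
```

Emit:
{"api": "jog_arm", "payload": {
  "rows": [
    [[0,0,0.004,0,0,0,0],[0,0,0.004,0,0,0,0],[0,0,0,0,0,0,0]]
  ]
}}

```text
t: 14.0
eef_pos: [0.5076, -0.3758, 0.1392]
eef_rot: [1.461, -2.781, -0.002]
wrist_force: [0.1, -0.1, -0.3]
gripper_width: -0.0001
gripper_force: 0.0
```

Emit:
{"api": "jog_arm", "payload": {
  "rows": [
    [[0,0,0.004,0,0,0,0],[0,0,0.004,0,0,0,0],[0,0,0,0,0,0,0]]
  ]
}}

```text
t: 14.25
eef_pos: [0.5075, -0.3758, 0.1312]
eef_rot: [1.461, -2.781, -0.002]
wrist_force: [-0.3, 0.4, -0.6]
gripper_width: -0.0001
gripper_force: 0.0
```

```bash
python3 - <<'E'
from h import *
s=sensors.state(); print(s["t"],(s["eef_pos"][:2]-o)@RB,s["eef_pos"],s["wrist_force"],s["moment"])
a=viewer.snapshot("wrist"); z=viewer.snapshot("side"); cv2.imwrite("pics/s9raw.png",z[:,:,::-1])
m=np.zeros((600,800,3),np.uint8); m[:320,:400]=cv2.resize(z[110:230,290:440],(400,320),interpolation=cv2.INTER_CUBIC)
m[:400,400:]=cv2.resize(a[100:400,170:470],(400,400))
cv2.imwrite("pics/m9.png",m[:400,:,::-1])
h=cv2.cvtColor(z,cv2.COLOR_RGB2HSV); k=((h[...,0]<8)|(h[...,0]>172))&(h[...,1]>170)&(h[...,2]>110); ys,xs=np.nonzero(k[120:190,320:390]); print(xs.mean()+320,ys.mean()+120,len(xs))
E
```

```text
14.25 [ 0.0533 -0.0009] [ 0.5075 -0.3758  0.1312] [-0.2947  0.4299 -0.6069] [-0.0086  0.0033  0.0214]
353.9259259259259 150.0 27
```

Emit:
{"api": "jog_arm", "payload": {
  "rows": [
    [[0,0,0.004,0,0,0,0],[0,0,0.004,0,0,0,0],[0,0,0,0,0,0,0]]
  ]
}}

```text
t: 14.6
eef_pos: [0.5075, -0.3758, 0.1231]
eef_rot: [1.461, -2.781, -0.002]
wrist_force: [0.3, -0.1, -0.2]
gripper_width: -0.0
gripper_force: 0.1
```

Emit:
{"api": "jog_arm", "payload": {
  "rows": [
    [[0,0,0.004,0,0,0,0],[0,0,0.004,0,0,0,0],[0,0,0,0,0,0,0]]
  ]
}}

```text
t: 14.85
eef_pos: [0.5075, -0.3758, 0.1151]
eef_rot: [1.46, -2.781, -0.002]
wrist_force: [0.5, -0.8, -1.1]
gripper_width: -0.0003
gripper_force: 0.0
```

```bash
python3 - <<'E'
from h import *
s=sensors.state(); print(s["t"],(s["eef_pos"][:2]-o)@RB,s["eef_pos"],s["wrist_force"],s["moment"])
a=viewer.snapshot("wrist"); z=viewer.snapshot("side")
m=np.zeros((400,800,3),np.uint8); m[:320,:400]=cv2.resize(z[110:230,290:440],(400,320),interpolation=cv2.INTER_CUBIC)
m[:400,400:]=cv2.resize(a[100:400,170:470],(400,400))
cv2.imwrite("pics/m9.png",m[:400,:,::-1])
E
```

```text
14.85 [ 0.0533 -0.0009] [ 0.5075 -0.3758  0.1151] [ 0.5494 -0.7903 -1.1364] [ 0.042  -0.025  -0.0205]
```

View pics/m9.png

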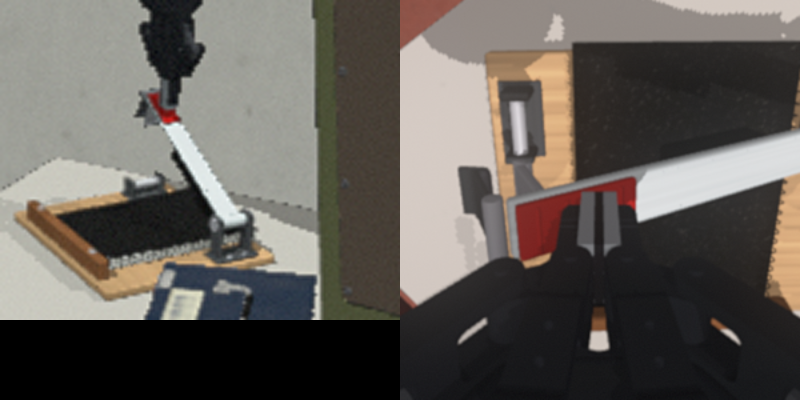

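Emit:
{"api": "jog_arm", "payload": {
  "rows": [
    [[0,0,-0.008,0,0,0,0],[0,-0.005,0,0,0,0,0],[0,-0.0036,0.008,0,0,0,0],[0,-0.0033,0.008,0,0,0,0],[0,-0.003,0.008,0,0,0,0],[0,-0.0026,0.008,0,0,0,0],[0,0,0,0,0,0,0]]
  ]
}}

```text
t: 15.53
eef_pos: [0.5214, -0.3855, 0.0888]
eef_rot: [1.459, -2.779, -0.006]
wrist_force: [0.4, 0.1, -0.1]
gripper_width: -0.0
gripper_force: 0.2
```

```bash
cat > look.py <<'E'
from h import *
from scipy.optimize import minimize_scalar
s=sensors.state(); print(s["t"],(s["eef_pos"][:2]-o)@RB,s["eef_pos"],s["wrist_force"],s["moment"])
z=viewer.snapshot("side"); c=viewer.camera_params("side")
h=cv2.cvtColor(z,cv2.COLOR_RGB2HSV); k=((h[...,0]<8)|(h[...,0]>172))&(h[...,1]>150)&(h[...,2]>90); ys,xs=np.nonzero(k[120:200,315:400]); print("red",xs.mean()+315,ys.mean()+120,len(xs))
# white bar pixels above background: mean angle by matching the mid line
g=cv2.cvtColor(z,cv2.COLOR_RGB2GRAY).astype(float)
best=[]
for th in np.arange(0,.7,.02):
    l=np.linspace(.05,.14,60); P=np.array([np.r_[RB@[-.105+a*np.cos(th),0]+o,.055+a*np.sin(th)] for a in l]); p=proj(c,P).round().astype(int)
    best.append((g[p[:,1],p[:,0]].mean(),h[p[:,1],p[:,0],1].mean(),th))
b=sorted(best,reverse=True)[:5]; print("bar th~",[(round(x[0]),round(x[1]),round(x[2],2)) for x in b])
E
python3 look.py
```

```text
15.5333 [ 0.0703 -0.001 ] [ 0.5214 -0.3855  0.0888] [ 0.3605  0.0915 -0.0639] [ 0.0276 -0.0408 -0.0269]
red 348.7352941176471 157.61764705882354 34
bar th~ [(230, 9, np.float64(0.2)), (230, 8, np.float64(0.22)), (229, 9, np.float64(0.24)), (229, 9, np.float64(0.34)), (229, 9, np.float64(0.26))]
```

Emit:
{"api": "jog_arm", "payload": {
  "rows": [
    [[0,-0.0023,0.008,0,0,0,0],[0,-0.0019,0.008,0,0,0,0],[0,-0.0016,0.008,0,0,0,0],[0,-0.0012,0.008,0,0,0,0],[0,-0.0009,0.008,0,0,0,0],[0,0,0,0,0,0,0]]
  ]
}}

```text
t: 16.08
eef_pos: [0.528, -0.39, 0.0497]
eef_rot: [1.46, -2.78, -0.004]
wrist_force: [1.2, 0.4, 0.2]
gripper_width: -0.0002
gripper_force: 0.6
```

```bash
python3 look.py
```

```text
16.0833 [ 0.0782 -0.001 ] [ 0.528  -0.39    0.0497] [1.1763 0.3927 0.1956] [-0.0103 -0.1753 -0.034 ]
red 347.24 167.28 25
bar th~ [(228, 9, np.float64(0.02)), (227, 9, np.float64(0.04)), (226, 9, np.float64(0.06)), (226, 8, np.float64(0.12)), (226, 9, np.float64(0.08))]
```

Emit:
{"api": "jog_arm", "payload": {
  "rows": [
    [[0,-0.0005,0.003,0,0,0,0],[0,0,0.003,0,0,0,0],[0,0,0.003,0,0,0,0],[0,0,0,0,0,0,0]]
  ]
}}

```text
t: 16.47
eef_pos: [0.5293, -0.3908, 0.0429]
eef_rot: [-1.461, 2.781, -0.0]
wrist_force: [2.1, -0.7, 1.1]
gripper_width: -0.0002
gripper_force: 0.6
```

Emit:
{"api": "jog_arm", "payload": {
  "rows": [
    [[0,0,0.002,0,0,0,0],[0,0,0.002,0,0,0,0],[0,0,0,0,0,0,0]]
  ]
}}

```text
t: 16.72
eef_pos: [0.5295, -0.3911, 0.0404]
eef_rot: [-1.461, 2.781, -0.002]
wrist_force: [-0.7, 0.8, 5.2]
gripper_width: -0.0001
gripper_force: 2.5
```

Emit:
{"api": "jog_arm", "payload": {
  "rows": [
    [[0,0,0.002,0,0,0,0],[0,0,0,0,0,0,0]]
  ]
}}

```text
t: 16.88
eef_pos: [0.5296, -0.3912, 0.0385]
eef_rot: [-1.461, 2.78, -0.003]
wrist_force: [0.6, 0.4, 5.0]
gripper_width: -0.0
gripper_force: 2.6
```

Emit:
{"api": "jog_arm", "payload": {
  "rows": [
    [[0,0,0.002,0,0,0,0],[0,0,0.002,0,0,0,0],[0,0,0,0,0,0,0]]
  ]
}}

```text
t: 17.13
eef_pos: [0.5294, -0.3909, 0.0333]
eef_rot: [-1.461, 2.781, -0.001]
wrist_force: [0.6, -1.1, 2.3]
gripper_width: 0.0001
gripper_force: 1.1
```

Emit:
{"api": "jog_arm", "payload": {
  "rows": [
    [[0,0,0.002,0,0,0,0],[0,0,0.002,0,0,0,0],[0,0,0,0,0,0,0]]
  ]
}}

```text
t: 17.38
eef_pos: [0.5294, -0.391, 0.0295]
eef_rot: [-1.461, 2.781, -0.001]
wrist_force: [1.5, -0.3, 4.9]
gripper_width: -0.0
gripper_force: 2.7
```

Emit:
{"api": "jog_arm", "payload": {
  "rows": [
    [[0,0,0.002,0,0,0,0],[0,0,0.001,0,0,0,0],[0,0,0,0,0,0,0]]
  ]
}}

```text
t: 17.63
eef_pos: [0.5295, -0.391, 0.0276]
eef_rot: [-1.461, 2.781, -0.002]
wrist_force: [0.8, 1.2, 9.2]
gripper_width: -0.0003
gripper_force: 4.4
```

Emit:
{"api": "jog_arm", "payload": {
  "rows": [
    [[0,0,0.002,0,0,0,0],[0,0,0.002,0,0,0,0],[0,0,0,0,0,0,0]]
  ]
}}

```text
t: 17.88
eef_pos: [0.5296, -0.3912, 0.0248]
eef_rot: [-1.462, 2.78, -0.003]
wrist_force: [-2.8, 4.0, 14.2]
gripper_width: -0.0
gripper_force: 7.0
```

Emit:
{"api": "jog_arm", "payload": {
  "rows": [
    [[0,0,0.002,0,0,0,0],[0,0,0,0,0,0,0],[0,0,0,0,0,0,0]]
  ]
}}

```text
t: 18.13
eef_pos: [0.5297, -0.3912, 0.0237]
eef_rot: [-1.462, 2.78, -0.004]
wrist_force: [-3.6, 5.2, 16.1]
gripper_width: 0.0002
gripper_force: 8.0
```

Emit:
{"api": "jog_arm", "payload": {
  "rows": [
    [[0,0,0.002,0,0,0,0],[0,0,0.002,0,0,0,0],[0,0,0,0,0,0,0],[0,0,0,0,0,0,0]]
  ]
}}

```text
t: 18.47
eef_pos: [0.5297, -0.3913, 0.021]
eef_rot: [-1.462, 2.78, -0.005]
wrist_force: [-5.5, 6.5, 21.3]
gripper_width: -0.0001
gripper_force: 10.4
```

```bash
python3 look.py
```

```text
18.4667 [ 0.0803 -0.0011] [ 0.5297 -0.3913  0.021 ] [-5.4852  6.4515 21.3022] [ 2.5185  2.142  -0.0365]
red 347.2352941176471 175.0 17
bar th~ [(210, 12, np.float64(0.0)), (192, 12, np.float64(0.02)), (170, 12, np.float64(0.04)), (157, 13, np.float64(0.4)), (157, 12, np.float64(0.56))]
```

Emit:
{"api": "jog_arm", "payload": {
  "rows": [
    [[0,0,0.002,0,0,0,0],[0,0,0.002,0,0,0,0],[0,0,0,0,0,0,0],[0,0,0,0,0,0,0]]
  ]
}}

```text
t: 18.85
eef_pos: [0.5298, -0.3913, 0.0191]
eef_rot: [-1.463, 2.78, -0.006]
wrist_force: [-9.3, 10.7, 30.6]
gripper_width: 0.0001
gripper_force: 14.6
```

```bash
python3 look.py
```

```text
18.85 [ 0.0805 -0.0011] [ 0.5298 -0.3913  0.0191] [-9.2792 10.7183 30.563 ] [ 3.9582  3.4202 -0.0227]
red 346.75 175.625 16
bar th~ [(198, 13, np.float64(0.0)), (176, 13, np.float64(0.02)), (157, 12, np.float64(0.4)), (156, 13, np.float64(0.04)), (156, 12, np.float64(0.42))]
```

Emit:
{"api": "jog_arm", "payload": {
  "rows": [
    [[0,0,-0.006,0,0,0,0],[0,0,-0.006,0,0,0,0],[0,0,-0.008,0,0,0,0],[0,0,-0.01,0,0,0,0],[0,0,-0.02,0,0,0,0],[0,0,0,0,0,0,0],[0,0,0,0,0,0,0]]
  ]
}}

```text
t: 19.48
eef_pos: [0.5294, -0.3908, 0.0628]
eef_rot: [-1.46, 2.781, -0.0]
wrist_force: [-0.0, 0.2, 0.4]
gripper_width: 0.0001
gripper_force: 0.0
```

```bash
python3 look.py
```

```text
19.4833 [ 0.0798 -0.0009] [ 0.5294 -0.3908  0.0628] [-0.0063  0.2027  0.3875] [-0.0208  0.0054 -0.0886]
red 347.59375 171.40625 32
bar th~ [(222, 9, np.float64(0.0)), (222, 10, np.float64(0.02)), (222, 10, np.float64(0.04)), (218, 11, np.float64(0.06)), (204, 11, np.float64(0.08))]
```

```bash
cat > bar.py <<'E'
from h import *
c=viewer.camera_params("side"); z=viewer.snapshot("side"); cv2.imwrite("pics/s_last.png",z[:,:,::-1])
def sc(z):
    g=cv2.cvtColor(z,cv2.COLOR_RGB2GRAY).astype(float); r=[]
    for th in np.arange(-.1,.2,.02):
        l=np.linspace(.06,.14,60); P=np.array([np.r_[RB@[-.105+a*np.cos(th),0]+o,.055+a*np.sin(th)] for a in l]); p=proj(c,P).astype(np.float32)
        v=cv2.remap(g.astype(np.float32),p[:,0].copy(),p[:,1].copy(),1).ravel(); r.append((round(th,2),int(v[:20].mean()),int(v[20:40].mean()),int(v[40:].mean())))
    return r
for x in sc(z): print(x)
h=cv2.cvtColor(z,cv2.COLOR_RGB2HSV); k=((h[...,0]<8)|(h[...,0]>172))&(h[...,1]>150)&(h[...,2]>90); ys,xs=np.nonzero(k[120:200,315:400]); print("red",xs.mean()+315,ys.mean()+120,len(xs))
def pad(th,l=.186,h=.0065): return np.r_[RB@[-.105+l*np.cos(th)-h*np.sin(th),0]+o,.055+l*np.sin(th)+h*np.cos(th)]
for th in(0,.03,.06,.1,.2,.525): print(th,proj(c,pad(th)))
s=sensors.state(); print(s["t"],s["eef_pos"])
E
python3 bar.py
```

```text
(np.float64(-0.1), 222, 204, 160)
(np.float64(-0.08), 224, 220, 205)
(np.float64(-0.06), 224, 224, 222)
(np.float64(-0.04), 224, 223, 224)
(np.float64(-0.02), 223, 221, 222)
(np.float64(0.0), 223, 221, 221)
(np.float64(0.02), 223, 221, 220)
(np.float64(0.04), 223, 221, 218)
(np.float64(0.06), 223, 217, 205)
(np.float64(0.08), 220, 203, 179)
(np.float64(0.1), 212, 180, 162)
(np.float64(0.12), 194, 161, 158)
(np.float64(0.14), 171, 152, 158)
(np.float64(0.16), 151, 154, 159)
(np.float64(0.18), 141, 157, 159)
(np.float64(0.2), 138, 158, 159)
red 347.42424242424244 171.36363636363637 33
0 [[348.1345 170.6646]]
0.03 [[348.2057 169.1495]]
0.06 [[348.3006 167.649 ]]
0.1 [[348.4643 165.6729]]
0.2 [[349.0589 160.8707]]
0.525 [[352.8128 147.0612]]
19.5833 [ 0.5285 -0.3903  0.0609]
```

Emit:
{"api": "jog_arm", "payload": {
  "rows": [
    [[0,0,-0.03,0,0,0,0],[0,0,-0.03,0,0,0,0],[0,0,-0.03,0,0,0,0],[0,0,-0.03,0,0,0,0],[0.025,0.014,0,0,0,0,0],[0.025,0.014,0,0,0,0,0],[0.025,0.014,0,0,0,0,0],[0.025,0.014,0,0,0,0,0],[0.015,0.014,0,0,0,0,0],[0,0,0,0,0,0,0],[0,0,0,0,0,0,0],[0,0,0,0,0,0,0]]
  ]
}}

```text
t: 20.58
eef_pos: [0.4063, -0.4454, 0.1813]
eef_rot: [1.461, -2.781, -0.002]
wrist_force: [1.2, 0.3, 0.3]
gripper_width: 0.0
gripper_force: 0.0
```

```bash
python3 bar.py | sed -n '2,4p;9,12p;16,17p'; python3 -c "
from h import *
edge()
c=viewer.camera_params('side');z=cv2.imread('pics/s_last.png').astype(int).sum(2)//3
# profile across the leading edge/stop gap in side view at several board x, z=.024 top of notebook
for bx in(-.06,-.03,0,.03,.06):
    y=np.arange(.135,.172,.003); P=np.c_[(RB@np.c_[np.full(len(y),bx),y].T).T+o,np.full(len(y),.024)]
    p=proj(c,P).round().astype(int); print(bx,z[p[:,1],p[:,0]].tolist())
"
```

```text
(np.float64(-0.08), 222, 218, 204)
(np.float64(-0.06), 222, 222, 221)
(np.float64(-0.04), 222, 221, 222)
(np.float64(0.06), 219, 214, 201)
(np.float64(0.08), 217, 200, 175)
(np.float64(0.1), 211, 179, 160)
(np.float64(0.12), 197, 161, 156)
(np.float64(0.2), 167, 157, 157)
red 347.3333333333333 171.19444444444446 36
0.06 -0.05099999999999996; 0.05 -0.05099999999999996; 0.03 -0.05099999999999996; 0 -0.05249999999999996; -0.03 -0.05199999999999996; -0.05 -0.05199999999999996; -0.06 -0.05199999999999996; -0.06 [30, 28, 29, 25, 51, 78, 93, 106, 110, 72, 71, 71, 68]
-0.03 [29, 27, 24, 32, 56, 93, 93, 98, 94, 86, 70, 68, 68]
0 [31, 20, 27, 27, 33, 91, 97, 97, 97, 94, 77, 70, 69]
0.03 [29, 29, 27, 30, 47, 77, 91, 91, 99, 90, 72, 68, 67]
0.06 [32, 37, 44, 56, 60, 91, 91, 97, 98, 93, 68, 63, 63]
```

```bash
python3 -c "
from cell import workorder; print(workorder.finish_job())"
```

```text
the job is handed in; nothing more can be done
None
```

The job is handed in: the notebook measures home and square against the stop, and the hold-down bar stayed level by itself after I let go, so the clamp appears latched. I never got a close-up of the clamp on the pin. The arm stayed away from the tape, marker and lotion bottle.

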